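# Put the shoe-cream drawer in order and shut it

### The arm

A 6-joint arm with a two-finger parallel gripper is mounted at the origin on the work surface. World frame = base frame: x ahead of the robot, y to its left, z up, the work surface at z = 0. Lengths are in m, angles in rad, forces in N, time in s.
With the tool pointing down it reaches from about 0.25 to 0.775 m from the base axis. Payload 8.9 kg.
Tool frame: the origin (TCP) lies at the very end of the fingers, on their centre line; the grasp point (between the pads) lies 19 mm behind it; z points along the fingers, y is the line along which they close (so a half turn about z gives the same grasp; the last joint's range is limited). The gripper opens to 85 mm and grips with 20 to 120 N. Pads are 22 mm wide; open, the fingers measure 114 mm over their backs; the gripper's body (76 mm by 85 mm) begins 54 mm behind the grasp point. The pads swing forward as they close: fully open they stand 13 mm farther back than shut.
Start: joints at [-1.45, 0.291, -0.153, 1.127, 0, 1.431], TCP at [0.135, -0.507, 0.231] pointing down, gripper open.
Joint ranges: [-2.52, 2.52], [-0.91, 1.74], [-1.3, 1.37], [-1.96, 2.02], [-1.52, 1.47], [-3.14, 3.14]. Speed limits (rad/s): [2.22, 2.22, 2.79, 3.14, 3.14, 3.14].

### API

Orientations are given as a rotation vector (axis times angle).
In Python, from workcell import arm gives the robot as it stands.
- The arm moves only by the tool step_arm, never from a script. Its argument "plan" is a list that holds one entry, the list of rows, each a list of 5 numbers: the shift along the tool's x, y, z in mm, then the turn about the tool's z in rad, then the finger opening in mm, from 0 to 85.4. In form: [[[tx, ty, tz, yaw, fingers], ...]]. A call has 1 to 12 rows; each row is the pose to reach, as a shift and turn from the pose commanded when the call began, along the tool's axes at that moment; what a row does not reach only later rows make up. A row lasts 1/12 s, in which the tool goes at most 41.7 mm and 7.16 degrees, less where a joint would pass 70% of its speed; a pose out of reach is approached as far as the arm can. A call with a gripper value outside its range is refused whole. The fingers move at their own pace and stop on an object; "force" is the grip in N (left out, the last holds). Time passes only in rows, so rows that repeat a pose let the fingers close. It gives the time, the measured TCP pose, the force, the opening and the grip force at its end, in the units of the state.
- arm.read_state(): the state, without advancing time (a new reading comes with each control period).
- arm.snapshot(name): name is "side" or "top"; returns a dict with "img" (400x640x3 uint8, blue, green, red), "intrinsics" (3x3 intrinsics, pixels), "R" (3x3) and "t" (3): a world point X has camera coordinates R X + t. Camera axes: x right, y down, z forward; pixel columns grow to the right and rows downward; lengths in m; the calibration is good to about 2 mm. A picture is of the moment at which its call begins. There is no depth.
- arm.finish_job(): hands the job in; it is judged then, once.
The state is a dict: "time": time; "qpos": joint angles; "joint_velocities": joint speeds; "effort": joint torques, N m; "position": TCP position; "eef_rot": TCP orientation; "ft_force": force on the tool from outside, world axes, zero at the start; "wrist_torque": the same for the moment, N m; "width": finger opening in m; "grip_force": force on a finger pad.
Only numpy, scipy, OpenCV 4.12 (cv2) and the standard library are available. Lean on these libraries where they do the work, as an engineer would, in place of code of your own. Each camera call takes 0.05 s, during which the arm holds its last target. There are 200 camera calls.

### The job

Put the shoe-cream drawer in order: the blue and the white jar stand on each other's pads, so swap them, and bring in every coloured jar that stands about on the bench, so that every jar stands upright and fully on the pad of its own colour. Then push the drawer home past its catch, without slamming it, until it is fully shut with the jars still on their pads. Leave the other things on the bench alone.

Things in the scene. Friction and masses are not known exactly. Their poses are not given: they have to be found in the camera images.
- black_jar_mid (a point): centre (half-way up) of the shoe-cream jar with the black lid: an upright white cylinder with a black lid and a black band, 48 mm across, 46 mm high, about 0.12 kg, z axis up the jar; starts on its own pad
- blue_jar_mid (a point): centre (half-way up) of the shoe-cream jar with the blue lid: an upright white cylinder with a blue lid and a blue band, 48 mm across, 46 mm high, about 0.12 kg, z axis up the jar; starts on the white pad
- white_jar_mid (a point): centre (half-way up) of the shoe-cream jar with the white lid: an upright white cylinder with a white lid and a white band, 48 mm across, 46 mm high, about 0.12 kg, z axis up the jar; starts on the blue pad
- red_jar_mid (a point): centre (half-way up) of the shoe-cream jar with the red lid: an upright white cylinder with a red lid and a red band, 48 mm across, 46 mm high, about 0.12 kg, z axis up the jar; starts on the bench, may be absent
- green_jar_mid (a point): centre (half-way up) of the shoe-cream jar with the green lid: an upright white cylinder with a green lid and a green band, 48 mm across, 46 mm high, about 0.12 kg, z axis up the jar; starts on the bench, may be absent
- yellow_jar_mid (a point): centre (half-way up) of the shoe-cream jar with the yellow lid: an upright white cylinder with a yellow lid and a yellow band, 48 mm across, 46 mm high, about 0.12 kg, z axis up the jar; starts on the bench, may be absent
- pad_black (a point): centre of the flat black disc, 68 mm across, on the drawer floor, at floor height; it moves with the drawer, and a jar standing on it has its centre 23 mm above this point. x axis points into the cabinet (the closing direction), z up
- pad_blue (a point): centre of the flat blue disc, 68 mm across, on the drawer floor, at floor height; it moves with the drawer, and a jar standing on it has its centre 23 mm above this point. x axis points into the cabinet (the closing direction), z up
- pad_white (a point): centre of the flat white disc, 68 mm across, on the drawer floor, at floor height; it moves with the drawer, and a jar standing on it has its centre 23 mm above this point. x axis points into the cabinet (the closing direction), z up
- pad_red (a point): centre of the flat red disc, 68 mm across, on the drawer floor, at floor height; it moves with the drawer, and a jar standing on it has its centre 23 mm above this point. x axis points into the cabinet (the closing direction), z up
- pad_green (a point): centre of the flat green disc, 68 mm across, on the drawer floor, at floor height; it moves with the drawer, and a jar standing on it has its centre 23 mm above this point. x axis points into the cabinet (the closing direction), z up
- pad_yellow (a point): centre of the flat yellow disc, 68 mm across, on the drawer floor, at floor height; it moves with the drawer, and a jar standing on it has its centre 23 mm above this point. x axis points into the cabinet (the closing direction), z up
- drawer (a joint): how far the drawer is pushed in, in m: 0 fully out, 0.245 fully home against its stop (0.009 to 0.025 at the start). It slides with about 1 N of friction and stays where it is left. A sprung roller catch resists by about 8 N from about 15 to 7 mm before home; past it the catch draws the drawer in. Slamming means closing faster than 0.35 m/s
- drawer_handle (a point): middle of the drawer's steel bar handle: an 11 mm round bar, 120 mm long, level across the front, 45 mm out from the red front panel (39 mm free between bar and panel; posts 55 mm either side of the middle), 66 mm above the bench. x axis points into the cabinet (the closing direction), z up. The red front is 316 mm wide, its top edge 72 mm above the bench
- drawer_floor (a point): a point on the drawer's floor, mid-width and mid-length, 24 mm above the bench; axes as the handle's. The flat floor, without dividers, is 258 mm long (x) and 274 wide (y); walls rise 26 mm above it. Pads in two rows of three, 86 mm apart in x, 88 in y; the front row lies 46 mm behind the inner front wall. The red front panel begins 135 mm before this point
- cabinet_front (a point): grey low cabinet on the bench, fixed, 300 deep (x) x 316 wide (y) x 92 mm high, this point being the middle of its front at bench level (where the red front comes when shut), x axis into the cabinet; the drawer slides out to -x. Cardboard boxes on the rear half of its top reach 142 mm. With the drawer out as at the start, both rows of pads stand clear of its top
- tack_tin: round aluminium tack tin, 52 mm across, 24 high; leave it alone
- heel_block: black rubber heel block, 60 x 50 x 22 mm; leave it alone
- brush: shoe brush with handle lying down, about 200 mm long; leave it alone
- awl: screwdriver-like awl lying down, about 200 mm long; leave it alone
- polish_tin: flat brass-coloured tin, 72 mm across, 20 high; leave it alone
There are look-alikes about, which are no part of the job. Leave any pink or turquoise look-alike of the part that bears red_jar_mid alone. Leave any pink look-alike of the part that bears blue_jar_mid alone.

How it is judged:
On the way, in this order (a step that is already met when the one before it is completed fails the run):
1. every jar present stands upright on the pad of its own colour (centre within 14 mm), released, the drawer still open by more than 100 mm (horizontal distance between black_jar_mid and pad_black below 0.014 m and z of black_jar_mid in the frame of pad_black between 0.017 and 0.029 m and angle between each of black_jar_mid, blue_jar_mid, white_jar_mid, red_jar_mid, green_jar_mid, yellow_jar_mid's own z axis and vertical below 0.15 rad and horizontal distance between blue_jar_mid and pad_blue below 0.014 m and z of blue_jar_mid in the frame of pad_blue between 0.017 and 0.029 m and horizontal distance between white_jar_mid and pad_white below 0.014 m and z of white_jar_mid in the frame of pad_white between 0.017 and 0.029 m and horizontal distance between red_jar_mid and pad_red below 0.014 m and z of red_jar_mid in the frame of pad_red between 0.017 and 0.029 m and horizontal distance between green_jar_mid and pad_green below 0.014 m and z of green_jar_mid in the frame of pad_green between 0.017 and 0.029 m and horizontal distance between yellow_jar_mid and pad_yellow below 0.014 m and z of yellow_jar_mid in the frame of pad_yellow between 0.017 and 0.029 m and value of joint drawer below 0.145 m and contact force between the fingers and black_jar below 0.1 N and contact force between the fingers and blue_jar below 0.1 N and contact force between the fingers and white_jar below 0.1 N and contact force between the fingers and red_jar below 0.1 N and contact force between the fingers and green_jar below 0.1 N and contact force between the fingers and yellow_jar below 0.1 N), for 0.2 s.
2. the drawer is pushed home past its catch (less than 3 mm open) (value of joint drawer above 0.242 m), for 0.2 s.
At the end, for the whole second after the job is handed in: Every jar that is present stands upright (within 0.15 rad) on the drawer floor with its centre within 14 mm of the centre of the pad of its own colour, at rest, and the drawer is less than 3 mm open (horizontal distance between black_jar_mid and pad_black below 0.014 m and z of black_jar_mid in the frame of pad_black between 0.017 and 0.029 m and angle between each of black_jar_mid, blue_jar_mid, white_jar_mid, red_jar_mid, green_jar_mid, yellow_jar_mid's own z axis and vertical below 0.15 rad and horizontal distance between blue_jar_mid and pad_blue below 0.014 m and z of blue_jar_mid in the frame of pad_blue between 0.017 and 0.029 m and horizontal distance between white_jar_mid and pad_white below 0.014 m and z of white_jar_mid in the frame of pad_white between 0.017 and 0.029 m and horizontal distance between red_jar_mid and pad_red below 0.014 m and z of red_jar_mid in the frame of pad_red between 0.017 and 0.029 m and horizontal distance between green_jar_mid and pad_green below 0.014 m and z of green_jar_mid in the frame of pad_green between 0.017 and 0.029 m and horizontal distance between yellow_jar_mid and pad_yellow below 0.014 m and z of yellow_jar_mid in the frame of pad_yellow between 0.017 and 0.029 m and value of joint drawer above 0.242 m and linear speed of each of black_jar, blue_jar, white_jar, red_jar, green_jar, yellow_jar below 0.03 m/s); the robot touches nothing.
It fails at once if the drawer is slammed (closing faster than 0.35 m/s) (velocity of joint drawer above 0.35 m/s).
It fails at once if a bystander on the bench is displaced by more than 40 mm (distance of any of tack_tin, heel_block, brush, awl, polish_tin from where it was at the start of the episode above 0.04 m).
Of red_jar, green_jar, yellow_jar only 2 to 3 are there at a start; the rules pass over those that are not, and their reading is None.
At some moment in a run one of red_jar, green_jar, yellow_jar may be knocked a few centimetres aside while the robot is not near it.
It also fails if it takes over 210 s, if anything falls off the work surface, if the arm or the gripper's body presses on something with over 40 N, if the wrist force passes 120 N, or if a joint passes its speed limit or range.

## Working session

There is one attempt and no reset: what is moved stays moved. The work goes in short steps, Python scripts to look and compute and a tool call to move; the robot and the scene stay as the last step left them, time stands still between calls to the robot, and variables do not carry over. Pictures are saved under pics/ and viewed, at most 14 in all, crops included, and the job is handed in when it is done.

Besides the shell and the picture viewer there is one more tool, called after "Request:" in YAML: its name, and indented under it one key for each argument. step_arm: Moves the arm, as the interface text tells. Its arguments: {"type":"object","properties":{"plan":{"type":"array","items":{"type":"array","items":{"type":"array","items":{"type":"number"}}}},"force":{"type":"number"}},"required":["plan"]}

```bash
mkdir -p pics; ls
python3 - <<'E'
from workcell import arm
import cv2
s=arm.read_state(); print({k:s[k] for k in('time','position','eef_rot','width')})
for n in('top','side'):
    p=arm.snapshot(n); cv2.imwrite(f'pics/{n}0.png',p['img']); print(n,p['intrinsics'],p['R'],p['t'])
E
```

```text
pics
{'time': 0.0, 'position': array([ 0.13481529, -0.50694243,  0.23071723]), 'eef_rot': array([-3.11379244e+00, -4.06780300e-01, -2.06100137e-05]), 'width': 0.08523291158320781}
top [[374.66490358   0.         323.82923972]
 [  0.         374.66490358 201.33855394]
 [  0.           0.           1.        ]] [[ 0.00311822 -0.99998338  0.00485036]
 [-0.99004452 -0.0037697  -0.14070407]
 [ 0.14072001 -0.00436332 -0.99003982]] [-0.00290226  0.54572643  0.98554577]
side [[426.90204133   0.         319.56387973]
 [  0.         426.90204133 203.22226325]
 [  0.           0.           1.        ]] [[-0.98800606 -0.15361768  0.01567273]
 [-0.12161123  0.7115497  -0.69203159]
 [ 0.09515636 -0.68563739 -0.72169706]] [0.51622379 0.12032006 1.16741865]
```

View pics/top0.png

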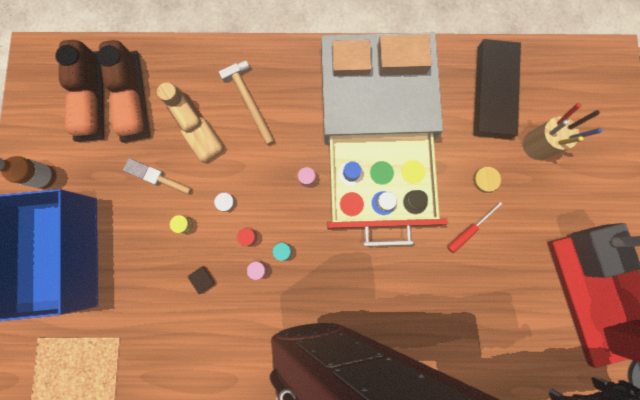

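View pics/side0.png

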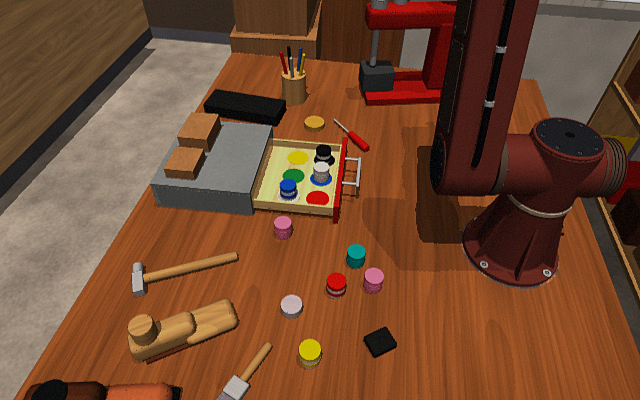

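The top view shows the drawer at about (385,180). The blue jar (352,171) is on the white pad, the white jar (387,201) on the blue pad, and the black jar (415,201) on its own. The free pads are red (351,204), green (381,173) and yellow (413,171).

On the bench are the red jar (247,237) and the yellow jar (179,224), with no green jar. The look-alikes are pink (307,176), (256,270) and turquoise (282,252). The side view agrees with this.

```bash
cat > h.py <<'E'
from workcell import arm
import cv2, numpy as np
from scipy.spatial.transform import Rotation as Ro
RNG={'red':[((0,170,90),(6,255,255)),((174,170,90),(180,255,255))],'yellow':[((25,170,100),(34,255,255))],
 'green':[((50,100,60),(75,255,255))],'blue':[((108,140,60),(125,255,255))],'black':[((0,0,0),(180,255,45))],'white':[((0,0,165),(180,40,255))]}
def ray(p,u,v,z):
    d=p['R'].T@np.linalg.inv(p['intrinsics'])@[u,v,1]; c=-p['R'].T@p['t']
    return c+d*(z-c[2])/d[2]
def proj(p,X):
    q=p['intrinsics']@(p['R']@np.array(X)+p['t']); return q[:2]/q[2]
def blobs(p,col,amin=60,amax=900):
    hsv=cv2.cvtColor(p['img'],cv2.COLOR_BGR2HSV); m=0
    for a,b in RNG[col]: m=m|cv2.inRange(hsv,np.array(a),np.array(b))
    n,_,st,c=cv2.connectedComponentsWithStats(m)
    return [(c[i].round(1),st[i].tolist()) for i in range(1,n) if amin<st[i][4]<amax]
def delta(x,y,z,yawdir=None):
    """tool shift mm to world target, and turn so that tool y lies along world angle yawdir(deg)"""
    s=arm.read_state(); R=Ro.from_rotvec(s['eef_rot']).as_matrix()
    d=R.T@(np.array([x,y,z])-s['position'])*1000
    w=0
    if yawdir is not None:
        a=np.arctan2(R[1,1],R[0,1]); w=-(np.radians(yawdir)-a); w=(w+np.pi/2)%np.pi-np.pi/2
    print('shift',d.round(1),'turn',round(w,3),'q6',s['qpos'][5].round(2),'pos',s['position'].round(4),'w',round(s['width'],4))
E
python3 - <<'E'
from h import *
for n in('top','side'):
    p=arm.snapshot(n)
    for c in RNG:
        for q,st in blobs(p,c,40,700):
            print(n,c,q,st,*[ray(p,*q,z)[:2].round(3) for z in(.024,.046,.070)])
delta(.55,0,.23,45)
E
```

```text
top red [435.1 221.4] [421, 219, 26, 5, 80] [ 0.493 -0.308] [ 0.491 -0.301] [ 0.489 -0.294]
top red [337.8 224.7] [328, 223, 24, 4, 62] [ 0.483 -0.04 ] [ 0.481 -0.039] [ 0.479 -0.038]
top red [462.8 237.8] [449, 224, 29, 28, 280] [ 0.448 -0.382] [ 0.447 -0.374] [ 0.446 -0.365]
top green [381.9 172.9] [372, 162, 19, 21, 120] [ 0.629 -0.164] [ 0.624 -0.16 ] [ 0.619 -0.156]
top blue [ 25.9 316.2] [0, 313, 56, 7, 97] [0.238 0.787] [0.241 0.77 ] [0.245 0.752]
top black [75.4 57.1] [70, 51, 9, 13, 42] [0.971 0.726] [0.959 0.711] [0.945 0.694]
top black [97.3 73.9] [93, 54, 10, 39, 135] [0.919 0.658] [0.908 0.644] [0.896 0.629]
top white [255.    3.8] [250, 0, 12, 10, 48] [1.144 0.207] [1.129 0.203] [1.111 0.198]
top white [269.3   8. ] [257, 0, 26, 20, 183] [1.131 0.164] [1.115 0.16 ] [1.098 0.157]
top white [545.6   3.9] [540, 0, 13, 10, 79] [ 1.15  -0.666] [ 1.134 -0.652] [ 1.116 -0.636]
top white [237.5   8. ] [229, 3, 15, 12, 69] [1.13  0.259] [1.115 0.253] [1.098 0.247]
top white [513.8   7.9] [507, 3, 14, 9, 41] [ 1.136 -0.569] [ 1.12  -0.557] [ 1.103 -0.544]
top white [252.5  22.8] 
[... 4169 characters left out ...]
106] [0.737 0.519] [0.729 0.526] [0.721 0.533]
side white [6.277e+02 3.000e-01] [611, 0, 29, 3, 43] [-0.899 -1.865] [-0.867 -1.799] [-0.831 -1.728]
side white [355.7 174.5] [342, 158, 19, 28, 79] [ 0.44  -0.196] [ 0.439 -0.172] [ 0.438 -0.145]
side white [321.  166.5] [314, 162, 15, 10, 123] [ 0.552 -0.215] [ 0.548 -0.19 ] [ 0.545 -0.163]
side white [136.7 278.5] [132, 263, 11, 29, 226] [0.936 0.275] [0.923 0.287] [0.909 0.301]
side white [291.  304.1] [281, 295, 21, 19, 309] [0.547 0.283] [0.544 0.295] [0.54  0.309]
side white [235.3 387.3] [223, 376, 25, 24, 326] [0.621 0.49 ] [0.616 0.497] [0.611 0.505]
shift [ 531.5 -383.4    1.3] turn 1.045 q6 1.43 pos [ 0.1349 -0.5071  0.231 ] w 0.0853
```

Run:
```python
import re
s=open('h.py').read()
s=s.replace("(0,170,90),(6,255,255)","(0,120,90),(8,255,255)").replace("(174,170,90)","(172,120,90)").replace("(25,170,100),(34","(23,140,100),(36").replace("(50,100,60),(75","(45,80,50),(80").replace("(108,140,60),(125","(100,110,50),(128").replace("(180,255,45)","(180,255,60)")
open('h.py','w').write(s)
from h import *
p=arm.snapshot('top')
for q in [(352,170),(380,173),(413,171),(247,237),(179,224),(351,204),(415,200),(387,201),(388,208),(352,174)]:
    print(q,cv2.cvtColor(p['img'],cv2.COLOR_BGR2HSV)[q[1],q[0]])
for c in RNG:
    for q,st in blobs(p,c,40,700):
        if 150<q[0]<450 and 150<q[1]<300: print(c,q,st,*[ray(p,*q,z)[:2].round(3) for z in(.024,.046,.070)])
cv2.imwrite('pics/crop1.png',cv2.resize(p['img'][125:260,310:460],None,fx=5,fy=4.4,interpolation=cv2.INTER_CUBIC))
```

```text
(352, 170) [112 135 216]
(380, 173) [ 60  97 186]
(413, 171) [ 30 129 235]
(247, 237) [  2 163 231]
(179, 224) [ 30 131 236]
(351, 204) [  3 163 230]
(415, 200) [19 69 93]
(387, 201) [ 36   5 237]
(388, 208) [ 30   7 230]
(352, 174) [112 131 218]
red [351.4 203.7] [340, 192, 24, 24, 435] [ 0.541 -0.078] [ 0.538 -0.076] [ 0.535 -0.074]
red [246.3 236.7] [237, 228, 20, 18, 300] [0.449 0.211] [0.448 0.206] [0.447 0.201]
green [381.5 172.4] [370, 161, 24, 24, 439] [ 0.63  -0.163] [ 0.626 -0.159] [ 0.62  -0.155]
blue [352.1 169.8] [344, 162, 17, 16, 210] [ 0.638 -0.08 ] [ 0.632 -0.078] [ 0.627 -0.076]
blue [377.3 204.6] [372, 192, 18, 22, 96] [ 0.539 -0.149] [ 0.536 -0.146] [ 0.533 -0.142]
white [347.2 175.7] [338, 161, 24, 25, 203] [ 0.621 -0.066] [ 0.616 -0.065] [ 0.611 -0.063]
white [385.2 200. ] [370, 190, 27, 25, 318] [ 0.552 -0.171] [ 0.549 -0.168] [ 0.545 -0.164]
white [223.5 201.5] [215, 193, 18, 18, 262] [0.546 0.277] [0.543 0.271] [0.54  0.265]
white [387.8 240.2] [364, 226, 49, 20, 243] [ 0.441 -0.176] [ 0.44  -0.173] [ 0.439 -0.168]
```

View pics/crop1.png

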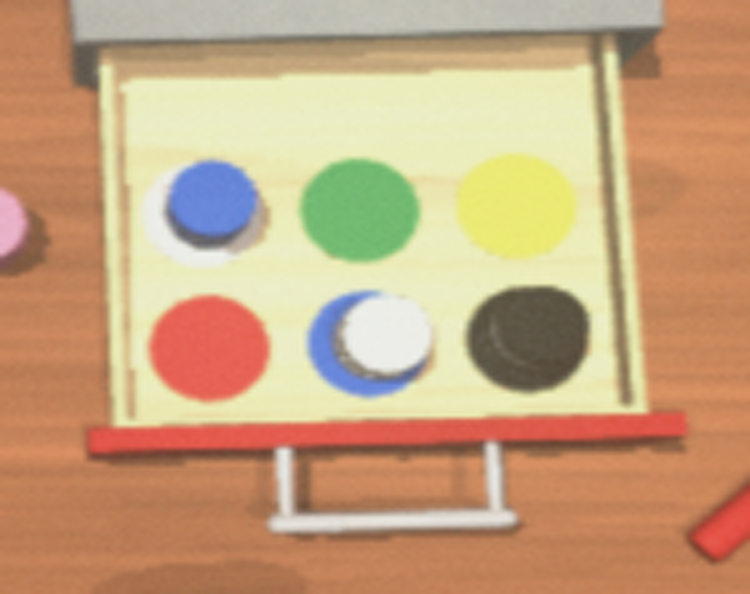

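The crop gives these pixel centres:

| Thing | Pixel centre |
|---|---|
| White pad | (350.6,173.4) |
| Green pad | (382,172.5) |
| Yellow pad | (413.2,171.8) |
| Red pad | (351.4,203.7) |
| Blue pad | (384,203) |
| Black pad | (415.8,202) |
| Blue lid | (352.2,170) |
| White lid | (387.4,201.1) |

I'll fit the pad grid to these.

```bash
sed -i 's/(23,140,100)/(25,95,100)/' h.py
cat >> h.py <<'E'
LAY={'red':(-43,88),'blue':(-43,0),'black':(-43,-88),'white':(43,88),'green':(43,0),'yellow':(43,-88)}
def fitgrid(P):
    L=np.array([LAY[c] for c in P])/1000; W=np.array(list(P.values()))
    l,w=L.mean(0),W.mean(0); U,_,V=np.linalg.svd((L-l).T@(W-w)); R=(U@V).T
    th=np.arctan2(R[1,0],R[0,0]); f=lambda a:R@(np.array(a)/1000-l)+w
    print('yaw',th.round(4),'res',[(c,(1000*(f(LAY[c])-P[c])).round(1).tolist()) for c in P])
    return f,th
E
python3 - <<'E'
from h import *
p=arm.snapshot('top')
px=dict(white=(350.6,173.4),green=(381.7,172.5),yellow=(413.2,171.8),red=(351.5,203.8),blue=(384,203),black=(415.8,202))
f,th=fitgrid({c:ray(p,*q,.024)[:2] for c,q in px.items()})
for c in LAY: print(c,f(LAY[c]).round(4))
print('handle ~',f((-43-46-6-45,0)).round(3), 'panel',f((-95,0)).round(3))
for n,q in dict(blue=(352.2,170),white=(387.4,201.1)).items(): print(n,ray(p,*q,.07).round(4))
for c in('yellow','red','blue'):
    for q,st in blobs(p,c): print(c,q,st[4],ray(p,*q,.046).round(4))
delta(.629,-.076,.2,45);
E
```

```text
yaw 0.0344 res [('white', [-0.3, -0.2]), ('green', [-0.2, -0.8]), ('yellow', [0.4, -0.2]), ('red', [-0.2, -1.2]), ('blue', [0.2, 1.0]), ('black', [0.1, 1.4])]
red [ 0.541 -0.079]
blue [ 0.544 -0.167]
black [ 0.547  -0.2549]
white [ 0.6269 -0.0761]
green [ 0.6299 -0.164 ]
yellow [ 0.633  -0.2519]
handle ~ [ 0.447 -0.17 ] panel [ 0.492 -0.169]
blue [ 0.6264 -0.0767  0.07  ]
white [ 0.5425 -0.1694  0.07  ]
yellow [412.7 171.5] 444 [ 0.6284 -0.2449  0.046 ]
yellow [178.4 223.7] 247 [0.4825 0.3894 0.046 ]
red [570.2 111.8] 119 [ 0.8022 -0.6945  0.046 ]
red [351.4 203.7] 437 [ 0.5385 -0.0758  0.046 ]
red [386.4 223.2] 751 [ 0.4858 -0.1697  0.046 ]
red [462.7 237.7] 348 [ 0.4476 -0.3737  0.046 ]
red [246.2 236.7] 298 [0.4484 0.2064 0.046 ]
blue [352.  169.7] 209 [ 0.6328 -0.0781  0.046 ]
blue [377.4 204.6] 95 [ 0.5363 -0.1463  0.046 ]
shift [ 588.3 -289.8   31.3] turn 1.045 q6 1.43 pos [ 0.1349 -0.5072  0.2311] w 0.0851
```

Request:
step_arm:
  plan:
    - [[588,-290,31,1.045,70],[588,-290,31,1.045,70],[588,-290,31,1.045,70],[588,-290,31,1.045,70],[588,-290,31,1.045,70],[588,-290,31,1.045,70],[588,-290,31,1.045,70],[588,-290,31,1.045,70],[588,-290,31,1.045,70],[588,-290,31,1.045,70],[588,-290,31,1.045,70],[588,-290,31,1.045,70]]
  force: 40

```text
time: 1.3
position: [0.4219, -0.2686, 0.2101]
eef_rot: [-2.905, 1.115, -0.016]
ft_force: [-0.6, 0.5, 0.3]
width: 0.0699
grip_force: 0.0
```

```bash
python3 -c "
from h import *
delta(.6268,-.0765,.12,45)"
```

```text
shift [  23.7 -276.9   98.8] turn 0.052 q6 3.14 pos [ 0.4219 -0.2686  0.2101] w 0.0699
```

Request:
step_arm:
  plan:
    - [[24,-277,0,-1.52,70],[24,-277,0,-1.52,70],[24,-277,0,-1.52,70],[24,-277,0,-1.52,70],[24,-277,0,-1.52,70],[24,-277,0,-1.52,70],[24,-277,0,-1.52,70],[24,-277,0,-1.52,70],[24,-277,0,-1.52,70],[24,-277,0,-1.52,70],[24,-277,0,-1.52,70],[24,-277,0,-1.52,70]]

```text
time: 2.3
position: [0.6243, -0.0818, 0.2184]
eef_rot: [-2.899, -1.172, -0.042]
ft_force: [0.5, -0.9, -0.3]
width: 0.0699
grip_force: 0.0
```

```bash
python3 -c "
from h import *
delta(.6268,-.0765,.042,-45)"
```

```text
shift [ 1.000e-01 -1.600e+00  1.765e+02] turn -0.017 q6 2.11 pos [ 0.6243 -0.0818  0.2184] w 0.0699
```

Request:
step_arm:
  plan:
    - [[0,0,60,-0.017,70],[0,0,60,-0.017,70],[0,0,60,-0.017,70],[0,0,60,-0.017,70]]

```text
time: 2.63
position: [0.6249, -0.0799, 0.1582]
eef_rot: [-2.892, -1.188, -0.04]
ft_force: [-0.2, -0.3, 0.4]
width: 0.0698
grip_force: 0.0
```

```bash
python3 -c "
from h import *
s=arm.read_state();print(Ro.from_rotvec(s['eef_rot']).as_matrix().round(4))
delta(.6268,-.0765,.042,-45)"
```

```text
[[ 0.7109  0.703   0.0181]
 [ 0.7026 -0.7112  0.0237]
 [ 0.0295 -0.0041 -0.9996]]
shift [  0.3  -0.6 116.3] turn -0.006 q6 2.1 pos [ 0.6249 -0.0799  0.1582] w 0.0698
```

Request:
step_arm:
  plan:
    - [[0,0,40,0,70],[0,0,80,0,70],[0,0,110,0,70],[0,0,122,0,70],[0,0,124,0,70],[0,0,124,0,40],[0,0,124,0,40],[0,0,124,0,40],[0,0,124,0,40],[0,0,124,0,40],[0,0,124,0,40],[0,0,124,0,40]]
  force: 40

```text
time: 3.63
position: [0.6302, -0.0766, 0.0376]
eef_rot: [-2.894, -1.192, -0.049]
ft_force: [-1.0, -0.9, 7.6]
width: 0.0468
grip_force: 41.8
```

```bash
python3 -c "
from h import *
s=arm.read_state();print(s['ft_force'],s['grip_force'])
delta(.6299,-.164,.16,-45)"
```

```text
[-1.03802843 -0.89510945  7.55976062] 41.81808114051819
shift [ -57.7   62.  -124.3] turn -0.004 q6 2.11 pos [ 0.6302 -0.0766  0.0376] w 0.0468
```

Request:
step_arm:
  plan:
    - [[0,0,-30,0,40],[0,0,-60,0,40],[-4,4,-70,0,40],[-20,20,-72,0,40],[-40,42,-72,0,40],[-58,62,-72,0,40],[-60,62,-72,0,40],[-60,62,-72,0,40]]

```text
time: 4.3
position: [0.6278, -0.1658, 0.1053]
eef_rot: [-2.894, -1.188, -0.044]
ft_force: [-0.8, 0.4, -1.6]
width: 0.047
grip_force: 41.9
```

```bash
python3 -c "
from h import *
s=arm.read_state();print(s['ft_force'],s['grip_force'])
delta(.6299,-.164,.040,-45)"
```

```text
[-0.81601533  0.41891375 -1.57592812] 41.892807483673096
shift [ 0.7  0.3 65.3] turn -0.006 q6 1.98 pos [ 0.6278 -0.1658  0.1053] w 0.047
```

Request:
step_arm:
  plan:
    - [[0,0,35,0,40],[0,0,55,0,40],[0,0,62,0,40],[0,0,66,0,40],[0,0,66,0,40],[0,0,66,0,66],[0,0,66,0,66],[0,0,66,0,66],[0,0,20,0,70],[0,0,-20,0,70],[0,0,-30,0,70],[0,0,-30,0,70]]

```text
time: 5.3
position: [0.6302, -0.1659, 0.1405]
eef_rot: [-2.897, -1.194, -0.053]
ft_force: [0.5, -0.1, -0.2]
width: 0.07
grip_force: 0.0
```

```bash
python3 -c "
from h import *
s=arm.read_state();print(s['ft_force'],s['grip_force'])
delta(.5435,-.1685,.12,-45)
delta(.5430,-.1685,.036,-45)"
```

```text
[ 0.47007785 -0.05095471 -0.18283562] 0.0
shift [-64.  -59.3  18. ] turn -0.004 q6 1.98 pos [ 0.6302 -0.1659  0.1405] w 0.07
shift [-67.3 -60.1 101.9] turn -0.004 q6 1.98 pos [ 0.6302 -0.1659  0.1405] w 0.07
```

Request:
step_arm:
  plan:
    - [[-20,-20,0,0,70],[-46,-42,0,0,70],[-64,-59,10,0,70],[-65,-60,40,0,70],[-66,-60,75,0,70],[-67,-60,95,0,70],[-67,-60,102,0,70],[-67,-60,102,0,70]]

```text
time: 5.97
position: [0.5382, -0.1662, 0.0294]
eef_rot: [-2.889, -1.19, -0.04]
ft_force: [0.7, 0.3, 0.2]
width: 0.0701
grip_force: 0.0
```

```bash
python3 -c "
from h import *
s=arm.read_state();print(s['ft_force'],s['grip_force'])
delta(.5430,-.1685,.036,-45)"
```

```text
[0.73217796 0.28920931 0.23418409] 0.0
shift [ 2.   5.  -6.5] turn -0.004 q6 1.91 pos [ 0.5382 -0.1662  0.0294] w 0.0701
```

Request:
step_arm:
  plan:
    - [[2,5,-6,0,70],[2,5,-6,0,70],[2,5,-6,0,70]]

```text
time: 6.22
position: [0.5462, -0.1699, 0.039]
eef_rot: [-2.894, -1.193, -0.047]
ft_force: [0.1, 0.4, 0.9]
width: 0.0701
grip_force: 0.0
```

```bash
python3 -c "
from h import *
s=arm.read_state();print(s['ft_force'],s['joint_velocities'].round(3))
delta(.5430,-.1685,.036,-45)"
```

```text
[0.12639652 0.37918774 0.87021981] [-0.001  0.003 -0.022 -0.01   0.001 -0.001]
shift [-1.4 -3.3  2.9] turn -0.003 q6 1.91 pos [ 0.5462 -0.1699  0.039 ] w 0.0701
```

Request:
step_arm:
  plan:
    - [[-1,-3,2,0,40],[-1,-3,2,0,40],[-1,-3,2,0,40],[-1,-3,2,0,40],[-1,-3,2,0,40],[-1,-3,2,0,40],[-1,-3,-30,0,40],[-1,-3,-60,0,40],[-1,-3,-70,0,40],[-1,-3,-70,0,40]]

```text
time: 7.05
position: [0.5417, -0.1701, 0.1095]
eef_rot: [-2.895, -1.193, -0.048]
ft_force: [-0.0, -0.9, -1.5]
width: 0.047
grip_force: 41.7
```

```bash
python3 -c "
from h import *
s=arm.read_state();print(s['ft_force'],s['joint_velocities'].round(3))
delta(.6269,-.0761,.11,-45)"
```

```text
[-0.03520947 -0.90181705 -1.50123668] [ 0.002  0.044 -0.055 -0.054 -0.001 -0.   ]
shift [126.7  -6.7   3.6] turn -0.004 q6 1.91 pos [ 0.5417 -0.1701  0.1095] w 0.047
```

Request:
step_arm:
  plan:
    - [[25,-1,0,0,40],[60,-3,0,0,40],[95,-5,0,0,40],[120,-7,2,0,40],[127,-7,3,0,40],[127,-7,3,0,40],[127,-7,3,0,40],[127,-7,3,0,40]]

```text
time: 7.72
position: [0.624, -0.0756, 0.107]
eef_rot: [-2.891, -1.19, -0.041]
ft_force: [-0.7, 0.2, 0.2]
width: 0.0471
grip_force: 41.7
```

```bash
python3 -c "
from h import *
delta(.6269,-.0761,.038,-45)"
```

```text
shift [-0.4  2.6 69. ] turn -0.004 q6 2.11 pos [ 0.624  -0.0756  0.107 ] w 0.0471
```

Request:
step_arm:
  plan:
    - [[0,2,35,0,40],[0,2,58,0,40],[0,2,65,0,40],[0,2,69,0,40],[0,2,70,0,40],[0,2,70,0,66],[0,2,70,0,66],[0,2,70,0,66],[0,2,20,0,70],[0,2,-20,0,70],[0,2,-30,0,70],[0,2,-30,0,70]]

```text
time: 8.72
position: [0.6294, -0.0778, 0.144]
eef_rot: [-2.896, -1.194, -0.055]
ft_force: [0.5, 0.0, 0.2]
width: 0.0701
grip_force: 0.0
```

```bash
python3 -c "
from h import *
s=arm.read_state();print(s['ft_force'])
p=arm.snapshot('top');cv2.imwrite('pics/c2.png',cv2.resize(p['img'][125:260,310:460],None,fx=5,fy=4.4,interpolation=cv2.INTER_CUBIC))
p=arm.snapshot('side');cv2.imwrite('pics/c3.png',cv2.resize(p['img'][120:240,240:380],None,fx=5,fy=5,interpolation=cv2.INTER_CUBIC))
for q,st in blobs(p,'blue'): print(q,st[4],ray(p,*q,.066))
delta(.6299,-.164,.036,-45)"
```

```text
[0.52965462 0.01760404 0.15673068]
[291.7 167.1] 77 [ 0.63149326 -0.149471    0.066     ]
[320.6 178.2] 245 [ 0.53848317 -0.11588153  0.066     ]
shift [-62.4  63.8 101.3] turn -0.004 q6 2.11 pos [ 0.6269 -0.0771  0.1393] w 0.0699
```

View pics/c3.png

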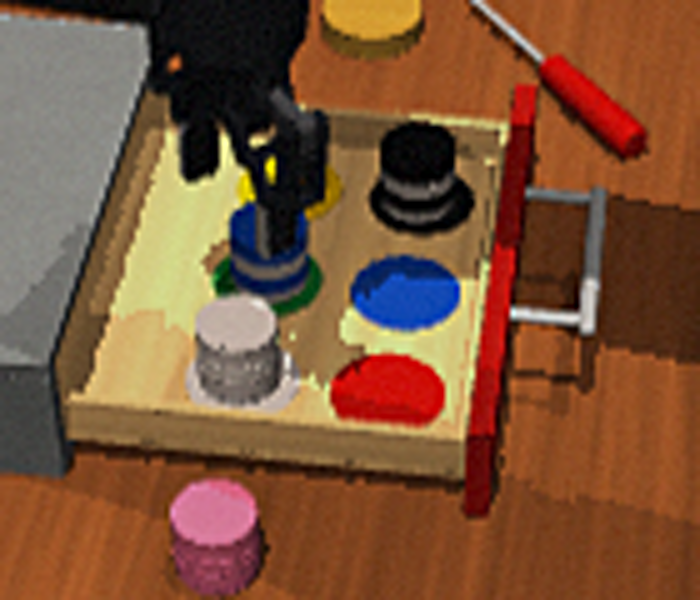

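The side crop shows the white jar (240,350) centred on the white pad and the blue jar (268,255) centred on the green pad. The blue and red pads are free.

Request:
step_arm:
  plan:
    - [[-20,20,0,0,70],[-45,46,0,0,70],[-60,62,8,0,70],[-61,63,40,0,70],[-62,64,75,0,70],[-62,64,95,0,70],[-62,64,101,0,70],[-62,64,101,0,70],[-62,64,101,0,70],[-62,64,101,0,70]]

```text
time: 9.65
position: [0.6303, -0.1639, 0.0363]
eef_rot: [-2.893, -1.193, -0.046]
ft_force: [1.4, 0.4, 0.4]
width: 0.0699
grip_force: 0.0
```

```bash
python3 -c "
from h import *
s=arm.read_state();print(s['ft_force'])
delta(.6299,-.164,.036,-45)
delta(.544,-.167,.036,-45)"
```

```text
[1.3725692  0.38201432 0.40029086]
shift [-0.4 -0.2  0.3] turn -0.003 q6 1.98 pos [ 0.6303 -0.1639  0.0363] w 0.0699
shift [-63.4 -58.6  -1.7] turn -0.003 q6 1.98 pos [ 0.6303 -0.1639  0.0363] w 0.0699
```

Request:
step_arm:
  plan:
    - [[0,0,0,0,40],[0,0,0,0,40],[0,0,0,0,40],[0,0,0,0,40],[0,0,0,0,40],[0,0,-30,0,40],[0,0,-60,0,40],[-15,-14,-70,0,40],[-40,-36,-72,0,40],[-60,-56,-72,0,40],[-63,-59,-72,0,40],[-63,-59,-72,0,40]]

```text
time: 10.65
position: [0.5402, -0.1678, 0.1058]
eef_rot: [-2.892, -1.19, -0.043]
ft_force: [0.7, 0.0, -2.0]
width: 0.0471
grip_force: 41.9
```

Request:
step_arm:
  plan:
    - [[0,0,0,0,40],[0,0,0,0,40]]

```text
time: 10.82
position: [0.5429, -0.1682, 0.1054]
eef_rot: [-2.892, -1.192, -0.045]
ft_force: [0.6, 0.3, -1.6]
width: 0.0474
grip_force: 41.9
```

```bash
python3 -c "
from h import *
delta(.544,-.167,.038,-45)"
```

```text
shift [-0.5 -0.  67.4] turn -0.003 q6 1.91 pos [ 0.5429 -0.1682  0.1054] w 0.0474
```

Request:
step_arm:
  plan:
    - [[0,0,35,0,40],[0,0,58,0,40],[0,0,65,0,40],[0,0,68,0,40],[0,0,68,0,40],[0,0,68,0,66],[0,0,68,0,66],[0,0,68,0,66],[0,0,30,0,72],[0,0,-10,0,72],[0,0,-50,0,72],[0,0,-60,0,72]]

```text
time: 11.82
position: [0.5431, -0.1707, 0.1715]
eef_rot: [-2.897, -1.194, -0.052]
ft_force: [2.0, -0.0, 1.2]
width: 0.0718
grip_force: 0.0
```

```bash
python3 -c "
from h import *
p=arm.snapshot('top')
for c in('red','yellow'):
    for q,st in blobs(p,c):
        if q[0]<320:print(c,q,st[4],ray(p,*q,.046).round(4))
p=arm.snapshot('side')
for c in('red','yellow'):
    for q,st in blobs(p,c):
        if q[1]>220:print(c,q,st,ray(p,*q,.040).round(4))
delta(.449,.206,.17,90);delta(.449,.206,.17,0)"
```

```text
red [246.2 236.7] 296 [0.4484 0.2064 0.046 ]
yellow [178.3 223.6] 254 [0.4828 0.3897 0.046 ]
red [282.3 232.4] [274, 225, 17, 15, 149] [0.6108 0.0836 0.04  ]
red [535.  274.7] [516, 258, 43, 26, 400] [-0.0348  0.1128  0.04  ]
red [372.8 279.9] [363, 267, 21, 27, 414] [0.3617 0.1941 0.04  ]
red [336. 281.] [327, 272, 20, 20, 290] [0.4498 0.212  0.04  ]
yellow [309.4 349.2] [299, 339, 22, 21, 364] [0.4842 0.3925 0.04  ]
shift [ 198.9 -332.8    3.6] turn 0.782 q6 1.91 pos [ 0.5423 -0.1703  0.1683] w 0.072
shift [ 198.9 -332.8    3.6] turn -0.789 q6 1.91 pos [ 0.5423 -0.1703  0.1683] w 0.072
```

Request:
step_arm:
  plan:
    - [[20,-33,0,0,72],[43,-70,0,0,72],[65,-108,0,0,72],[87,-145,0,0,72],[110,-182,0,0,72],[132,-220,0,0,72],[154,-257,0,0,72],[176,-294,0,0,72],[194,-324,0,0,72],[199,-333,30,0,72],[199,-333,60,0,72],[199,-333,60,0,72]]

```text
time: 12.92
position: [0.4437, 0.2087, 0.1067]
eef_rot: [-2.889, -1.195, -0.03]
ft_force: [-1.8, -1.5, -0.9]
width: 0.0722
grip_force: 0.0
```

Request:
step_arm:
  plan:
    - [[0,0,0,0,72],[0,0,0,0,72]]

```text
time: 13.08
position: [0.4483, 0.2081, 0.1124]
eef_rot: [-2.892, -1.191, -0.043]
ft_force: [0.1, 0.6, 1.4]
width: 0.0723
grip_force: 0.0
```

```bash
python3 -c "
from h import *
p=arm.snapshot('side')
for q,st in blobs(p,'red'):
        if q[1]>220:print(q,st,ray(p,*q,.040).round(4))
delta(.449,.2075,.012,-45)"
```

```text
[282.3 232.4] [274, 225, 17, 15, 154] [0.6108 0.0836 0.04  ]
[372.9 280. ] [363, 267, 21, 27, 407] [0.3614 0.1944 0.04  ]
[335.9 281.2] [327, 272, 19, 20, 296] [0.45   0.2126 0.04  ]
shift [ -3.6   0.7 100.9] turn -0.005 q6 2.64 pos [0.449  0.2081 0.113 ] w 0.0719
```

Request:
step_arm:
  plan:
    - [[-1,0,35,0,72],[-2,0,70,0,72],[-3,0,92,0,72],[-3,0,101,0,72],[-3,0,101,0,72],[-3,0,101,0,72],[-3,0,101,0,40],[-3,0,101,0,40],[-3,0,101,0,40],[-3,0,101,0,40],[-3,0,101,0,40],[-3,0,101,0,40]]

```text
time: 14.13
position: [0.4494, 0.2092, 0.0127]
eef_rot: [-2.892, -1.192, -0.048]
ft_force: [-0.9, -2.1, 8.8]
width: 0.047
grip_force: 39.8
```

Request:
step_arm:
  plan:
    - [[0,0,-30,0,40],[0,0,-70,0,40],[0,0,-110,0,40],[0,0,-140,0,40],[0,0,-140,0,40],[0,0,-140,0,40]]

```text
time: 14.63
position: [0.4467, 0.206, 0.1534]
eef_rot: [-2.892, -1.192, -0.051]
ft_force: [-0.7, -0.1, -1.7]
width: 0.0469
grip_force: 42.0
```

```bash
python3 -c "
from h import *
delta(.541,-.079,.13,-45)"
```

```text
shift [-134.7  268.7   18.6] turn -0.004 q6 2.63 pos [0.4467 0.206  0.1534] w 0.0469
```

Request:
step_arm:
  plan:
    - [[-15,30,0,0,40],[-32,64,0,0,40],[-49,98,2,0,40],[-66,132,5,0,40],[-83,166,8,0,40],[-100,200,12,0,40],[-117,234,16,0,40],[-131,262,18,0,40],[-135,269,18,0,40],[-135,269,18,0,40],[-135,269,18,0,40],[-135,269,18,0,40]]

```text
time: 15.63
position: [0.5383, -0.0787, 0.1275]
eef_rot: [-2.89, -1.192, -0.041]
ft_force: [-0.5, -0.6, -1.3]
width: 0.0467
grip_force: 42.2
```

```bash
python3 -c "
from h import *
delta(.541,-.079,.039,-45)"
```

```text
shift [-1.   2.5 88.5] turn -0.003 q6 2.06 pos [ 0.5383 -0.0787  0.1275] w 0.0467
```

Request:
step_arm:
  plan:
    - [[-1,2,40,0,40],[-1,2,70,0,40],[-1,2,84,0,40],[-1,2,89,0,40],[-1,2,89,0,40],[-1,2,89,0,62],[-1,2,89,0,62],[-1,2,89,0,62],[-1,2,50,0,66],[-1,2,10,0,72],[-1,2,-30,0,72],[-1,2,-40,0,72]]

```text
time: 16.63
position: [0.5421, -0.0839, 0.1747]
eef_rot: [-2.897, -1.194, -0.054]
ft_force: [1.2, 0.4, 0.1]
width: 0.0718
grip_force: 0.0
```

```bash
python3 -c "
from h import *
p=arm.snapshot('side')
for q,st in blobs(p,'yellow'): print(q,st,ray(p,*q,.040).round(4))
p=arm.snapshot('top')
for q,st in blobs(p,'yellow'): print(q,st,ray(p,*q,.046).round(4))
delta(.483,.3905,.15,-45);delta(.483,.3905,.15,0)"
```

```text
[309.4 349.2] [299, 339, 22, 21, 363] [0.4842 0.3925 0.04  ]
[484.1 179.9] [482, 169, 6, 21, 67] [ 0.6057 -0.4402  0.046 ]
[178.3 223.6] [170, 215, 18, 18, 254] [0.4828 0.3897 0.046 ]
shift [ 291.9 -377.6   30. ] turn -0.004 q6 2.06 pos [ 0.5413 -0.0837  0.1713] w 0.0717
shift [ 291.9 -377.6   30. ] turn -0.789 q6 2.06 pos [ 0.5413 -0.0837  0.1713] w 0.0717
```

Request:
step_arm:
  plan:
    - [[20,-26,0,-0.1,72],[44,-57,0,-0.2,72],[69,-89,0,-0.3,72],[94,-121,0,-0.4,72],[118,-153,0,-0.5,72],[143,-185,0,-0.6,72],[168,-217,0,-0.7,72],[193,-249,0,-0.78,72],[217,-281,0,-0.78,72],[242,-313,0,-0.78,72],[267,-345,5,-0.78,72],[290,-376,10,-0.78,72]]

```text
time: 17.73
position: [0.4791, 0.3902, 0.1665]
eef_rot: [-2.229, -2.21, -0.047]
ft_force: [1.4, 0.0, -0.8]
width: 0.0723
grip_force: 0.0
```

Request:
step_arm:
  plan:
    - [[1,0,20,0,72],[1,0,20,0,72],[1,0,20,0,72]]

```text
time: 17.98
position: [0.479, 0.3888, 0.1458]
eef_rot: [-2.228, -2.21, -0.041]
ft_force: [0.5, 0.7, 0.2]
width: 0.0717
grip_force: 0.0
```

```bash
python3 -c "
from h import *
p=arm.snapshot('side')
for q,st in blobs(p,'yellow'): print(q,st,ray(p,*q,.040).round(4))
delta(.483,.3905,.012,0)"
```

```text
shift [ -1.    0.6 135. ] turn -0.01 q6 2.14 pos [0.48   0.3886 0.147 ] w 0.0718
```

```bash
python3 -c "
from h import *
p=arm.snapshot('side');cv2.imwrite('pics/c4.png',p['img'])
for q,st in blobs(p,'yellow',10,900): print(q,st,ray(p,*q,.040).round(4))
p=arm.snapshot('top')
for q,st in blobs(p,'yellow',10,900): print(q,st,ray(p,*q,.046).round(4))"
```

```text
[275.  152.3] [271, 148, 13, 10, 26] [ 0.7051 -0.2393  0.04  ]
[281.9 162.2] [278, 159, 8, 7, 12] [ 0.6729 -0.1957  0.04  ]
[271.7 200.1] [266, 198, 11, 4, 15] [ 0.6663 -0.0289  0.04  ]
[412.7 170.2] [401, 159, 24, 24, 440] [ 0.6321 -0.245   0.046 ]
[178.  223.6] [170, 216, 17, 17, 221] [0.4828 0.3905 0.046 ]
```

View pics/c4.png

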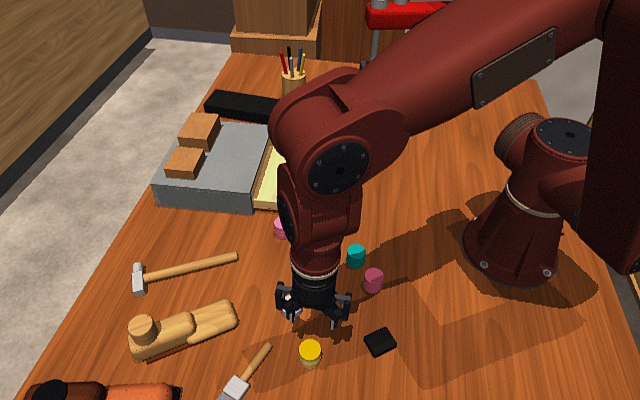

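The yellow jar (310,352) is in the arm's shadow, and the top view confirms it is still in place. I'll go down for it.

Request:
step_arm:
  plan:
    - [[-1,1,35,0,72],[-1,1,75,0,72],[-1,1,110,0,72],[-1,1,130,0,72],[-1,1,135,0,72],[-1,1,135,0,72],[-1,1,135,0,40],[-1,1,135,0,40],[-1,1,135,0,40],[-1,1,135,0,40],[-1,1,135,0,40],[-1,1,135,0,40]]

```text
time: 19.13
position: [0.4858, 0.3925, 0.0155]
eef_rot: [-2.23, -2.21, -0.054]
ft_force: [-0.4, -1.6, 6.4]
width: 0.0468
grip_force: 40.5
```

Request:
step_arm:
  plan:
    - [[0,0,-30,0,40],[0,0,-70,0,40],[0,0,-110,0,40],[0,0,-150,0,40],[0,0,-160,0,40],[0,0,-160,0,40]]

```text
time: 19.63
position: [0.4835, 0.3896, 0.1784]
eef_rot: [-2.231, -2.211, -0.063]
ft_force: [0.7, 0.5, -1.7]
width: 0.0473
grip_force: 42.3
```

```bash
python3 -c "
from h import *
p=arm.snapshot('top')
cv2.imwrite('pics/c5.png',cv2.resize(p['img'][125:260,310:460],None,fx=5,fy=4.4,interpolation=cv2.INTER_CUBIC))
for c in('green','yellow','red'):
  for q,st in blobs(p,c): print(c,q,st[4],ray(p,*q,.024).round(4))
delta(.6362,-.2515,.16,-45)"
```

```text
green [381.4 171.1] 435 [ 0.6342 -0.1624  0.024 ]
yellow [412.7 170.1] 439 [ 0.6374 -0.2505  0.024 ]
red [569.9 112.1] 122 [ 0.8101 -0.7088  0.024 ]
red [351.4 202.3] 433 [ 0.5454 -0.0775  0.024 ]
red [386.4 221.9] 744 [ 0.4913 -0.1736  0.024 ]
red [462.7 237.7] 347 [ 0.4486 -0.3819  0.024 ]
shift [-639.1  159.6    2.4] turn 0.776 q6 2.14 pos [0.4822 0.3888 0.1753] w 0.047
```

View pics/c5.png

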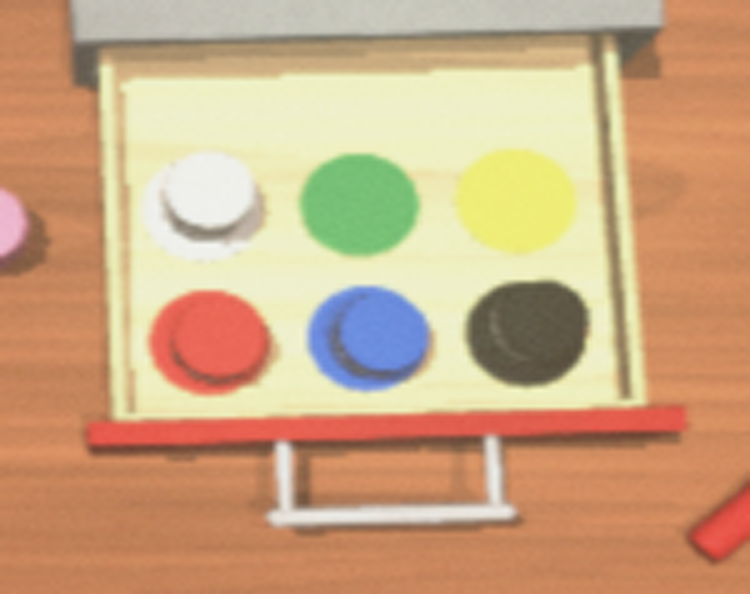

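The crop shows red, blue, white and black near the centres of their pads. The drawer has crept in by about 4 mm, so the yellow pad is now at (0.637,-0.251).

Request:
step_arm:
  plan:
    - [[-25,6,0,0,40],[-60,15,0,0.1,40],[-99,25,0,0.2,40],[-138,34,0,0.3,40],[-177,44,0,0.4,40],[-216,54,0,0.5,40],[-255,64,0,0.6,40],[-294,73,0,0.7,40],[-333,83,0,0.78,40],[-372,93,0,0.78,40],[-410,102,0,0.78,40],[-440,110,0,0.78,40]]

```text
time: 20.68
position: [0.5862, -0.0555, 0.1625]
eef_rot: [-2.891, -1.189, -0.039]
ft_force: [-0.3, 0.4, -2.0]
width: 0.0472
grip_force: 42.1
```

```bash
python3 -c "
from h import *
delta(.637,-.251,.13,-45)"
```

```text
shift [-102.3  174.8   28.8] turn -0.005 q6 2.13 pos [ 0.5862 -0.0555  0.1625] w 0.0472
```

Request:
step_arm:
  plan:
    - [[-17,30,0,0,40],[-36,62,0,0,40],[-56,95,3,0,40],[-76,130,10,0,40],[-94,160,20,0,40],[-102,175,28,0,40],[-102,175,29,0,40],[-102,175,29,0,40],[-102,175,29,0,40]]

```text
time: 21.43
position: [0.6378, -0.247, 0.1306]
eef_rot: [-2.889, -1.191, -0.041]
ft_force: [0.1, 0.7, -0.3]
width: 0.0472
grip_force: 42.1
```

```bash
python3 -c "
from h import *
delta(.637,-.251,.039,-45)"
```

```text
shift [-6.1  2.8 91.5] turn -0.003 q6 1.87 pos [ 0.6378 -0.247   0.1306] w 0.0472
```

Request:
step_arm:
  plan:
    - [[-3,1,30,0,40],[-5,2,60,0,40],[-5,2,80,0,40],[-5,2,87,0,40],[-5,2,90,0,40],[-5,2,90,0,62],[-5,2,90,0,62],[-5,2,90,0,62],[-5,2,60,0,62],[-5,2,20,0,66],[-5,2,-20,0,60],[-5,2,-50,0,50]]

```text
time: 22.43
position: [0.6366, -0.2548, 0.1869]
eef_rot: [-2.895, -1.193, -0.048]
ft_force: [0.8, -0.1, 0.2]
width: 0.0505
grip_force: 0.0
```

```bash
python3 -c "
from h import *
delta(.45,0,.2,0)"
```

```text
shift [  47.5 -312.2  -12.2] turn -0.789 q6 1.86 pos [ 0.6366 -0.2548  0.1869] w 0.0505
```

Request:
step_arm:
  plan:
    - [[0,-35,-10,-0.1,50],[10,-75,-12,-0.2,50],[20,-115,-12,-0.3,50],[25,-155,-12,-0.4,50],[30,-195,-12,-0.5,50],[36,-235,-12,-0.6,50],[42,-275,-12,-0.7,50],[47,-312,-12,-0.78,50],[70,-340,-12,-0.78,50],[90,-370,-12,-0.78,50],[90,-370,-12,-0.78,50],[90,-370,-12,-0.78,50]]

```text
time: 23.43
position: [0.4387, 0.073, 0.199]
eef_rot: [-2.227, -2.215, -0.052]
ft_force: [0.1, 0.8, -0.2]
width: 0.0501
grip_force: 0.0
```

```bash
python3 -c "
from h import *
p=arm.snapshot('top')
cv2.imwrite('pics/c6.png',cv2.resize(p['img'][125:260,310:460],None,fx=5,fy=4.4,interpolation=cv2.INTER_CUBIC))
delta(.45,-.17,.15,2)"
```

```text
shift [-242.8   11.7   43.3] turn -0.042 q6 1.56 pos [0.439  0.0719 0.1987] w 0.0502
```

View pics/c6.png

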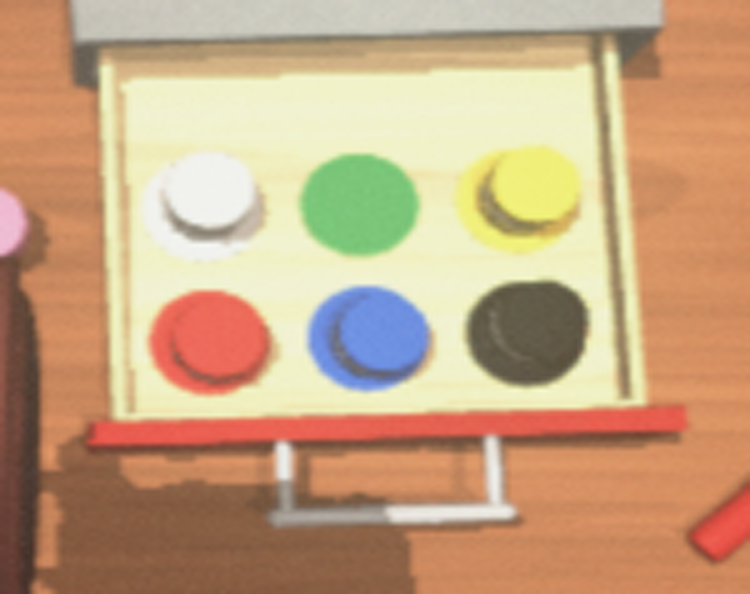

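```bash
python3 -c "
from h import *
p=arm.snapshot('top')
g=lambda x,y,z: ray(p,310+x/5-.4,125+y/4.4-.4,z)[:2]
f,th=fitgrid(dict(green=g(360,204,.024),yellow=g(516,200,.024),red=g(210,342,.024),blue=g(369,339,.024),black=g(528,333,.024)))
for c,q in dict(white=(209,190),yellow=(536,184),red=(221,336),blue=(384,332),black=(543,326)).items(): print(c,((g(*q,.07)-f(LAY[c]))*1000).round(1))
print('handle',g(394,515,.066),f((-140,0)))
h=f((-140,0));delta(h[0],h[1],.12,2)
"
```

```text
yaw 0.0378 res [('green', [-0.3, -0.1]), ('yellow', [0.0, -0.2]), ('red', [-0.4, -0.3]), ('blue', [0.7, 0.0]), ('black', [-0.1, 0.6])]
white [1.6 0.5]
yellow [-0.6  0.6]
red [-2.4 -1.9]
blue [-3.  -0.5]
black [-2.3  2.9]
handle [ 0.43574752 -0.17051251] [ 0.4513745  -0.16998725]
shift [-242.8   12.6   73.1] turn -0.044 q6 1.56 pos [0.4391 0.0712 0.1984] w 0.0499
```

```bash
python3 -c "
from h import *
delta(.436,-.1705,.12,2.2)
"
```

```text
shift [-243.4   -2.7   72.7] turn -0.047 q6 1.56 pos [0.4391 0.0712 0.1984] w 0.0499
```

Request:
step_arm:
  plan:
    - [[-30,0,0,0,42],[-65,-1,5,-0.02,42],[-105,-2,15,-0.04,42],[-145,-3,30,-0.047,42],[-185,-3,45,-0.047,42],[-220,-3,60,-0.047,42],[-240,-3,70,-0.047,42],[-243,-3,72,-0.047,42],[-243,-3,72,-0.047,42],[-243,-3,72,-0.047,42],[-243,-3,72,-0.047,42]]

```text
time: 24.45
position: [0.4349, -0.1694, 0.1204]
eef_rot: [-2.178, -2.262, -0.049]
ft_force: [-0.4, -0.1, 0.8]
width: 0.042
grip_force: 0.0
```

```bash
python3 -c "
from h import *
delta(.436,-.1705,.050,2.2)
p=arm.snapshot('side');cv2.imwrite('pics/c7.png',cv2.resize(p['img'][90:260,260:460],None,fx=3.5,fy=3.5,interpolation=cv2.INTER_CUBIC))
"
```

```text
shift [-2.7 -0.5 70.3] turn -0.0 q6 0.98 pos [ 0.4349 -0.1694  0.1204] w 0.042
```

View pics/c7.png

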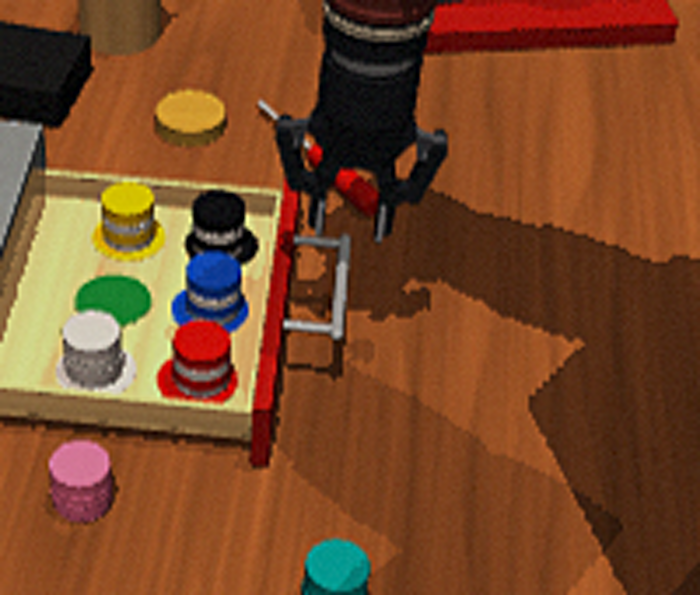

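The crop shows all five jars standing on their own pads. The open fingers at (320–380,215) hang over the handle bar (345,290).

Request:
step_arm:
  plan:
    - [[-2,0,20,0,42],[-2,0,40,0,42],[-2,0,58,0,42],[-2,0,68,0,42],[-2,0,70,0,42],[-2,0,70,0,42],[-2,0,70,0,42]]

```text
time: 25.08
position: [0.4369, -0.1699, 0.0506]
eef_rot: [-2.177, -2.264, -0.049]
ft_force: [-0.6, -0.6, -0.3]
width: 0.0418
grip_force: 0.0
```

Request:
step_arm:
  plan:
    - [[0,0,0,0,32],[0,0,0,0,26],[0,0,0,0,20],[0,0,0,0,15],[0,0,0,0,12],[0,0,0,0,8],[0,0,0,0,6],[0,0,0,0,6],[0,0,0,0,6]]
  force: 25

```text
time: 25.83
position: [0.4366, -0.1702, 0.05]
eef_rot: [-2.178, -2.262, -0.049]
ft_force: [-0.6, 1.4, 4.5]
width: 0.0103
grip_force: 24.5
```

```bash
python3 -c "
from h import *
s=arm.read_state();print(s['ft_force'],s['position'])
p=arm.snapshot('top')
for c in('green','red','yellow','blue'):
  for q,st in blobs(p,c): print(c,q,st[4])
x,y,z=s['position'];
delta(x+.23*np.cos(.0365),y+.23*np.sin(.0365),z,2.2)
"
```

```text
[-0.62675869  1.37820923  4.47316756] [ 0.43658899 -0.17023927  0.05003168]
green [381.5 171.2] 433
red [569.9 112.1] 123
red [351.5 202.5] 432
red [356.5 223. ] 380
yellow [413.6 169. ] 394
blue [383.8 200.4] 315
shift [ -0.4 229.9   5. ] turn -0.001 q6 0.98 pos [ 0.4366 -0.1703  0.05  ] w 0.0098
```

Request:
step_arm:
  plan:
    - [[0,1,0,0,6],[0,4,0,0,6],[0,9,0,0,6],[0,16,0.3,0,6],[0,24,0.5,0,6],[0,33,0.7,0,6],[0,42,0.9,0,6],[0,51,1.1,0,6],[0,60,1.3,0,6],[0,67,1.5,0,6],[0,72,1.6,0,6],[0,74,1.6,0,6]]

```text
time: 26.88
position: [0.5115, -0.1677, 0.0501]
eef_rot: [-2.178, -2.263, -0.049]
ft_force: [-1.9, -0.9, 7.7]
width: 0.0102
grip_force: 24.9
```

```bash
python3 -c "
from h import *
s=arm.read_state();print(s['ft_force'])
x,y,z=.4366,-.1702,.05
delta(x+.225*np.cos(.0365),y+.225*np.sin(.0365),z,2.2)
p=arm.snapshot('top')
for c in('green','red','yellow','blue'):
  for q,st in blobs(p,c): print(c,q,st[4],ray(p,*q,.024).round(3))
"
```

```text
[-1.87635668 -0.88155733  7.74546636]
shift [-1.0e-01  1.5e+02  3.4e+00] turn -0.0 q6 1.06 pos [ 0.5115 -0.1677  0.0501] w 0.0102
green [380.1 146.2] 379 [ 0.706 -0.16   0.024]
red [570.2 111.9] 120 [ 0.811 -0.71   0.024]
red [350.3 175.7] 402 [ 0.621 -0.075  0.024]
red [354.3 195.5] 438 [ 0.565 -0.086  0.024]
yellow [415.1 140.5] 225 [ 0.723 -0.26   0.024]
yellow [406.  149.6] 97 [ 0.697 -0.233  0.024]
blue [382.2 173.3] 296 [ 0.628 -0.165  0.024]
```

Request:
step_arm:
  plan:
    - [[0,2,0,0,6],[0,6,0,0,6],[0,12,0,0,6],[0,20,0,0,6],[0,29,0,0,6],[0,38,0.3,0,6],[0,47,0.5,0,6],[0,56,0.7,0,6],[0,65,0.9,0,6],[0,73,1.1,0,6],[0,79,1.2,0,6],[0,82,1.2,0,6]]

```text
time: 27.93
position: [0.5939, -0.1649, 0.0501]
eef_rot: [2.179, 2.263, 0.048]
ft_force: [-0.9, -5.8, 2.1]
width: 0.0098
grip_force: 24.8
```

Request:
step_arm:
  plan:
    - [[0,2,0,0,6],[0,5,0,0,6],[0,10,0,0,6],[0,15,0,0,6],[0,20,0,0,6],[0,25,0,0,6],[0,30,0.3,0,6],[0,34,0.4,0,6],[0,37,0.5,0,6],[0,39,0.5,0,6],[0,40,0.5,0,6],[0,40,0.5,0,6]]

```text
time: 28.93
position: [0.6332, -0.1636, 0.0502]
eef_rot: [-2.179, -2.262, -0.047]
ft_force: [0.8, -6.9, -1.7]
width: 0.0103
grip_force: 24.5
```

```bash
python3 -c "
from h import *
s=arm.read_state();print(s['ft_force'],s['grip_force'])
x,y,z=.4366,-.1702,.05
delta(x+.225*np.cos(.0365),y+.225*np.sin(.0365),z,2.2)
"
```

```text
[ 0.76951039 -6.90637392 -1.72634831] 24.537932574748993
shift [ 0.5 28.3  0.8] turn -0.001 q6 1.16 pos [ 0.6332 -0.1636  0.0502] w 0.0103
```

Request:
step_arm:
  plan:
    - [[-0.5,2,0,0,6],[-1,4,0,0,6],[-1,6,0,0,6],[-1,8,0,0,6],[-1,10,0,0,6],[-1,12,0,0,6],[-1,14,0,0,6],[-1,16,0,0,6],[-1,18,0,0,6],[-1,19,0,0,6],[-1,20,0,0,6],[-1,20,0,0,6]]

```text
time: 29.93
position: [0.6508, -0.1629, 0.0502]
eef_rot: [-2.176, -2.26, -0.045]
ft_force: [-5.2, -5.6, -5.7]
width: 0.0101
grip_force: 24.7
```

Request:
step_arm:
  plan:
    - [[0,1,0,0,6],[0,2,0,0,6],[0,3,0,0,6],[0,4,0,0,6],[0,5,0,0,6],[0,6,0,0,6],[0,6,0,0,6]]

```text
time: 30.52
position: [0.6574, -0.1627, 0.0503]
eef_rot: [-2.177, -2.26, -0.046]
ft_force: [-0.8, -6.0, -9.2]
width: 0.0098
grip_force: 24.4
```

```bash
python3 -c "
from h import *
s=arm.read_state();print(s['ft_force'],s['grip_force'],s['position'])
p=arm.snapshot('top')
cv2.imwrite('pics/c8.png',cv2.resize(p['img'][90:225,310:460],None,fx=5,fy=4.4,interpolation=cv2.INTER_CUBIC))
"
```

```text
[-0.79713581 -5.95157246 -9.21283659] 24.431716203689575 [ 0.65741136 -0.16271999  0.05028971]
```

View pics/c8.png

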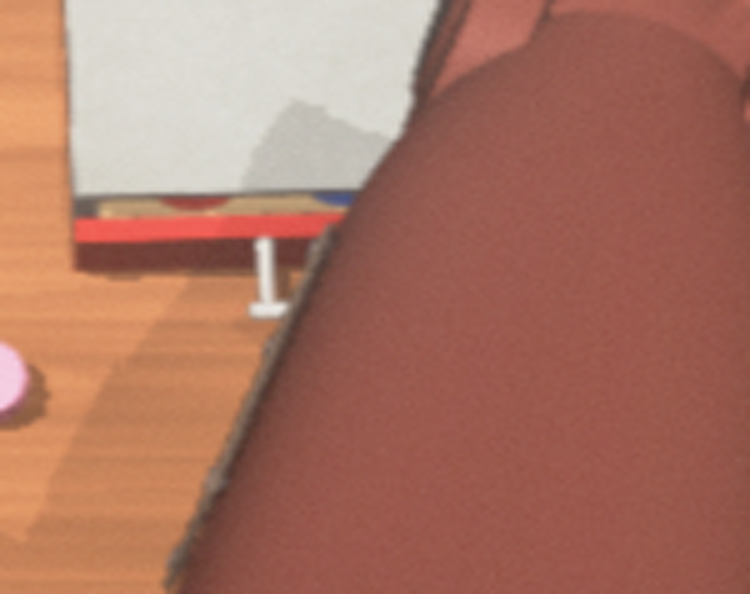

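The drawer front is almost home: about 10 mm of gap shows at crop (200,205). I'll keep pushing slowly.

Request:
step_arm:
  plan:
    - [[-0.5,1,0.5,0,6],[-1,2,1,0,6],[-1,3,1,0,6],[-1,4,1,0,6],[-1,5,1,0,6],[-1,6,1,0,6],[-1,7,1,0,6],[-1,8,1,0,6],[-1,8,1,0,6]]

```text
time: 31.32
position: [0.6651, -0.1626, 0.0502]
eef_rot: [-2.175, -2.26, -0.047]
ft_force: [-5.6, 4.7, 3.2]
width: 0.0098
grip_force: 25.4
```

```bash
python3 -c "
from h import *
s=arm.read_state();print(s['ft_force'],s['grip_force'],s['position'])
"
```

```text
[-5.6449224   4.69874235  3.19459096] 25.405749678611755 [ 0.6650637  -0.16260613  0.05018831]
```

Request:
step_arm:
  plan:
    - [[0,1,0,0,6],[0,2,0,0,6],[0,3,0,0,6],[0,4,0,0,6],[0,4,0,0,6]]

```text
time: 31.73
position: [0.6651, -0.1626, 0.05]
eef_rot: [-2.173, -2.255, -0.039]
ft_force: [-23.4, 3.1, 14.4]
width: 0.0099
grip_force: 26.9
```

```bash
python3 -c "
from h import *
s=arm.read_state();print(s['ft_force'],s['grip_force'],s['position'])
"
```

```text
[-23.37675282   3.10294949  14.4394144 ] 26.861832439899445 [ 0.6651225  -0.16255778  0.05004495]
```

It has reached the stop: the position no longer changes and the force is rising. I'll ease off, open the fingers and rise.

Request:
step_arm:
  plan:
    - [[0,-2,0,0,6],[0,-4,0,0,6],[0,-4,0,0,20],[0,-4,0,0,36],[0,-4,0,0,36],[0,-4,0,0,36],[0,-4,-25,0,36],[0,-4,-60,0,36],[0,-4,-100,0,36],[0,-4,-130,0,36],[0,-4,-130,0,36]]

```text
time: 32.65
position: [0.6671, -0.1679, 0.1879]
eef_rot: [2.172, 2.257, 0.055]
ft_force: [1.6, -0.6, 0.6]
width: 0.0358
grip_force: 0.0
```

```bash
python3 -c "
from h import *
s=arm.read_state();print(s['ft_force'],s['grip_force'],s['position'])
delta(.45,.1,.22,2)
"
```

```text
[ 1.55206559 -0.62496816  0.57054277] 0.0 [ 0.66708836 -0.16790365  0.18790612]
shift [ 276.6 -205.7  -33.5] turn 0.003 q6 1.17 pos [ 0.6671 -0.1679  0.1879] w 0.0358
```

Request:
step_arm:
  plan:
    - [[30,-22,-4,0,36],[60,-45,-8,0,36],[90,-67,-12,0,36],[120,-90,-16,0,36],[150,-112,-20,0,36],[180,-134,-24,0,36],[210,-156,-28,0,36],[240,-178,-32,0,36],[270,-200,-33,0,36],[276,-206,-33,0,36],[276,-206,-33,0,36],[276,-206,-33,0,36]]

```text
time: 33.65
position: [0.4472, 0.1008, 0.2154]
eef_rot: [-2.177, -2.264, -0.05]
ft_force: [0.3, -0.6, -0.3]
width: 0.0354
grip_force: 0.0
```

```bash
python3 -c "
from h import *
p=arm.snapshot('top')
a=cv2.resize(p['img'][100:220,300:460],None,fx=4,fy=4,interpolation=cv2.INTER_CUBIC)
cv2.imwrite('pics/c9.png',a)
"
```

```text
(no output)
```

View pics/c9.png

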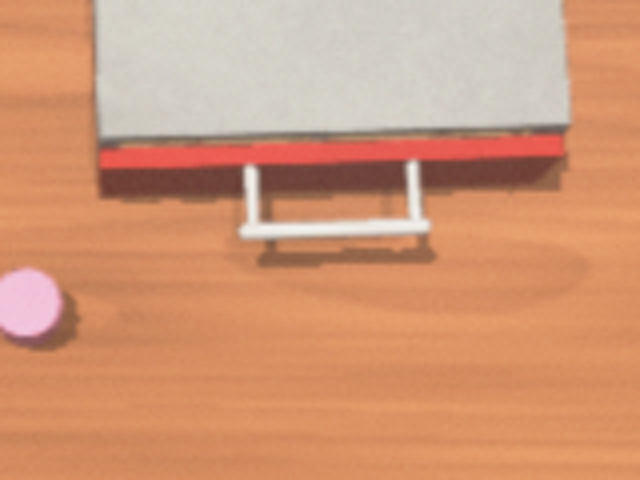

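```bash
python3 -c "
from h import *
p=arm.snapshot('top')
print('handle',ray(p,300+334/4-.4,100+229/4-.4,.066))
for q,st in blobs(p,'red',60,3000): print(q,st,ray(p,*q,.072))
# cabinet top front edge left/right, panel top-back edge left/right
for n,q,z in [('cabL',(102,138),.092),('cabR',(568,124),.092),('panL',(102,149),.072),('panR',(564,134),.072)]: print(n,ray(p,300+q[0]/4-.4,100+q[1]/4-.4,z))
"
```

```text
handle [ 0.66410552 -0.16098218  0.066     ]
[570.2 111.9] [558, 103, 23, 21, 119] [ 0.79157082 -0.67648191  0.072     ]
[381.1 140.3] [324, 133, 118, 16, 1190] [ 0.70853672 -0.1554437   0.072     ]
[462.6 237.8] [447, 224, 32, 29, 349] [ 0.44617013 -0.36364073  0.072     ]
[322.4 368.6] [296, 361, 58, 19, 541] [0.12104042 0.00137702 0.072     ]
cabL [ 0.71862342 -0.00359207  0.092     ]
cabR [ 0.72975679 -0.31405794  0.092     ]
panL [ 0.71750044 -0.00375921  0.072     ]
panR [ 0.72952255 -0.31765651  0.072     ]
```

The drawer reads shut two ways. The handle has travelled 228 mm and sits within about 1 mm of where the stop was felt, and the front lies against the cabinet within 1 mm. I'm handing it in.

```bash
python3 -c "
from h import *
print(arm.finish_job())"
```

```text
the job is handed in; nothing more can be done
None
```

The job is handed in, with no verdict returned: blue and white are swapped, red and yellow brought in (no green jar seen), every jar measured within about 4 mm of its pad centre before closing, and the drawer pushed slowly past its catch to its stop.

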